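# Load the split tube block and hold its halves pressed together

### The job

Load the split tube block for clamping: move the two sample tubes from the small grey rack into the two empty end bores of the aluminium lower half, one per bore and right down on the pad, leaving the third tube and the other things on the bench where they are. Then set the white upper half on the two dowels, round end over round end, and press it down against the sprung tubes until the halves meet face to face. Finish while still holding it pressed shut, as if a colleague were about to fit the clamp: do not let go.

Things in the scene. Friction and masses are not known exactly. Their poses are not given: they have to be found in the camera images.
- lower: Fixed aluminium lower half of a split tube block, 170 (x) x 64 (y) mm, half-round end at +x, square end at -x, on a 190 x 80 x 8 mm foot plate. Origin: centre of its underside, z up. Its flat top (split face) is 84 mm above the origin. Three bores 18 mm wide at x = -34, 0, +34 mm, y = 0, each with a sprung pad 68 mm down. Two dowels stand on it.
- dowel_round (a point): Top of the steel dowel in the lower half's round end (x = +68, y = 0 mm, 128 mm above its origin). Both dowels are 10 mm thick and stand 44 mm out of the split face; the last 7 mm taper.
- dowel_square (a point): Top of the like dowel in the square end (x = -68, y = +14 mm, 128 mm above the lower half's origin): off the centre line, so the upper half goes on one way only.
- upper: Loose white plastic upper half, 0.34 to 0.44 kg, same outline as the lower, lying right way up. Origin: centre of its underside, round end at +x. Body 36 mm high. Two 12 mm holes through it for the dowels at x = +68, y = 0 and x = -68, y = +14 mm; a pocket for the caps. Shut: origin 84 mm above the lower's. By its own weight it rests 4 to 5 mm open on the tubes; 12 N of push shuts it.
- grip (a point): Middle of the top of the upper half's aluminium grip bar, 66 mm above the upper half's origin. The bar is 64 mm long (upper half's x), 20 mm thick (y) and 30 mm high above the block; grasp it from above across its 20 mm.
- sample_a: Loose capped sample tube, 25 g, 98 mm high, body 15 mm thick with a rounded foot, cap 18 mm thick from 80 to 98 mm above its foot. Origin: centre of its foot; z up along the tube. Starts in the rack. Grasp it by the cap.
- sample_b: Loose sample tube like sample_a, in the other end hole of the rack.
- sample_c: Sample tube like the others, already standing in the middle bore of the lower half: it stays there.
- rack: Small grey plastic tube rack, fixed, 120 (x) x 48 (y) x 56 mm high, three 18 mm holes along its x at -34, 0, +34 mm; the two tubes stand in the end holes, feet 6 mm above the rack's origin (centre of its underside), the middle hole is empty. Not the clear rack with other tubes at the back of the bench.
- cell_0 (a point): Foot of the -x bore of the lower half (empty at the start): the middle of its pad's top, 16 mm above the lower half's origin. A tube standing in the bore has its origin here.
- cell_1 (a point): The same point in the middle bore (where sample_c stands).
- cell_2 (a point): The same point in the +x bore (empty at the start).
- pad_0 (a joint): Spring pad in the -x bore, in m pressed down: 0 with nothing or only a tube on it, nearly 0.005 when the upper half is shut on its tube. Spring force 1.4 N at 0, 5.4 N at 0.005; stop at 0.007.
- pad_1 (a joint): The same pad in the middle bore.
- pad_2 (a joint): The same pad in the +x bore.
- dropper: Bystander: small white dropper bottle, 26 mm wide, 60 mm high, standing behind the work. Leave it alone.
- timer: Bystander: white bench timer with a green dial, 62 x 62 x 31 mm, near the front edge. Leave it alone.
- carton: Bystander: small white and red carton lying flat, 60 x 87 x 26 mm, at the back left. Leave it alone.
Mind the look-alikes: they are no part of the job. What is shaped like the sample_b but purple is not meant.

How it is judged:
On the way, in this order (a step that is already met when the one before it is completed fails the run):
1. both tubes from the rack stand in the two end bores, the third still in the middle one, and the fingers have left them (horizontal distance between sample_c and cell_1 below 0.006 m and z of sample_c in the frame of lower below 0.019 m and angle between sample_c's own z axis and vertical below 0.12 rad and (((horizontal distance between sample_a and cell_0 below 0.006 m and z of sample_a in the frame of lower below 0.019 m and angle between sample_a's own z axis and vertical below 0.12 rad) and (horizontal distance between sample_b and cell_2 below 0.006 m and z of sample_b in the frame of lower below 0.019 m and angle between sample_b's own z axis and vertical below 0.12 rad)) or ((horizontal distance between sample_a and cell_2 below 0.006 m and z of sample_a in the frame of lower below 0.019 m and angle between sample_a's own z axis and vertical below 0.12 rad) and (horizontal distance between sample_b and cell_0 below 0.006 m and z of sample_b in the frame of lower below 0.019 m and angle between sample_b's own z axis and vertical below 0.12 rad))) and contact force between the fingers and sample_a below 0.1 N and contact force between the fingers and sample_b below 0.1 N and contact force between the fingers and sample_c below 0.1 N), for 0.2 s.
2. the upper half is on both dowels, square over the lower half (horizontal distance between upper and lower below 0.003 m and angle between the x axis of upper and the x axis of lower, either way round below 0.04 rad and angle between the z axis of upper and the z axis of lower, either way round below 0.04 rad and z of upper in the frame of lower below 0.112 m), for 0.1 s.
At the end, for the whole second after the job is handed in: Each tube stands in its own bore of the lower half (6 mm, 0.12 rad); the upper half is square on it (3 mm, 0.04 rad), faces under 1.5 mm apart, all pads pressed over 3.5 mm; the fingers still bear on it with over 3 N, at rest (horizontal distance between sample_c and cell_1 below 0.006 m and z of sample_c in the frame of lower below 0.019 m and angle between sample_c's own z axis and vertical below 0.12 rad and (((horizontal distance between sample_a and cell_0 below 0.006 m and z of sample_a in the frame of lower below 0.019 m and angle between sample_a's own z axis and vertical below 0.12 rad) and (horizontal distance between sample_b and cell_2 below 0.006 m and z of sample_b in the frame of lower below 0.019 m and angle between sample_b's own z axis and vertical below 0.12 rad)) or ((horizontal distance between sample_a and cell_2 below 0.006 m and z of sample_a in the frame of lower below 0.019 m and angle between sample_a's own z axis and vertical below 0.12 rad) and (horizontal distance between sample_b and cell_0 below 0.006 m and z of sample_b in the frame of lower below 0.019 m and angle between sample_b's own z axis and vertical below 0.12 rad))) and horizontal distance between upper and lower below 0.003 m and angle between the x axis of upper and the x axis of lower, either way round below 0.04 rad and angle between the z axis of upper and the z axis of lower, either way round below 0.04 rad and z of upper in the frame of lower between 0.0825 and 0.0855 m and value of joint each of pad_0, pad_1, pad_2 above 0.0035 m and contact force between the fingers and upper above 3 N and linear speed of upper below 0.01 m/s); the arm keeps its last pose, push and grip.
It fails at once if a sample tube is tipped over (more than 0.7 rad) (angle between any of sample_a, sample_b, sample_c's own z axis and vertical above 0.7 rad).
It fails at once if the upper half is tipped over (more than 0.7 rad) (angle between upper's own z axis and vertical above 0.7 rad).
It fails at once if a bystander (dropper bottle, timer, carton) is shoved more than 30 mm (distance of any of dropper, timer, carton from where it was at the start of the episode above 0.03 m).
It also fails if it takes over 72 s, if anything falls off the work surface, if the arm or the gripper's body presses on something with over 40 N, if the wrist force passes 120 N, or if a joint passes its speed limit or range.

### The arm

A 7-joint arm with a two-finger parallel gripper is mounted at the origin on a cart in front of the work surface, level with it; the furniture and walls round the work are solid. World frame = base frame: x ahead of the robot, y to its left, z up, the work surface at z = 0. Lengths are in m, angles in rad, forces in N, time in s.
With the tool pointing down it reaches from about 0.35 to 0.9 m from the base axis. Payload 7.2 kg.
Tool frame: the origin (TCP) lies midway between the tips of the shut fingers; the grasp point (between the pads) lies ctrl.hold_point_z behind it (ctrl.hold_point_z is the distance from the TCP to the grasp point, in m); z points along the fingers, y is the line along which they close (so a half turn about z gives the same grasp; the last joint's range is limited). The gripper opens to 88 mm and grips with 3 to 60 N. Pads are 20 mm wide; open, the fingers measure 115 mm over their backs; the gripper's body (75 mm by 178 mm) begins 61 mm behind the grasp point.
Start: joints at [1.06, 0.411, -0.013, 1.596, 0.006, 1.134, -0.082], TCP at [0.268, -0.565, 0.185] pointing down, gripper open.
Joint ranges: [-2.95, 2.95], [-0.29, 1.99], [-1.47, 1.44], [0.14, 2.54], [-1.03, 4.17], [0.13, 1.85], [-2.86, 2.86]. Speed limits (rad/s): [2.39, 2.39, 3.01, 3.01, 3.14, 3.14, 3.14].

### API

Orientations are given as a unit quaternion [x, y, z, w].
In Python, from station import ctrl, cams, order gives the robot as it stands.
- The arm moves only by the tool apply_moves, never from a script. Its argument "plan" is text: rows parted by semicolons, each of 7 numbers parted by spaces: the shift along the world's x, y, z in units of 400 mm (1.0 is 400 mm), then the turn, a rotation vector about the world's x, y, z in units of pi rad (1.0 is pi rad), then the opening, from 0 (shut) to 1 (fully open). A call has 1 to 5 rows; each row shifts and turns the commanded pose from where the row before left it; what a row does not reach is not made up. A row lasts 1/8 s, in which the tool goes at most 62.5 mm and 10.7 degrees, less where a joint would pass 70% of its speed; a pose out of reach is approached as far as the arm can. A call with a number of a shift or a turn outside -1 to 1 is refused whole. A call with a gripper value outside its range is refused whole. The fingers move at their own pace and stop on an object; "newtons" is the grip in N (left out, the last holds). Time passes only in rows, so rows that do not move let the fingers close. It gives the time, the measured TCP pose, the force, the opening and the grip force at its end, in the units of the state.
- ctrl.read_state(): the state, without advancing time (a new reading comes with each control period).
- cams.snapshot(name): name is "side" or "top"; returns a dict with "frame" (420x560x3 uint8, blue, green, red), "z_map" (420x560 float32, m along the optical axis (not along the pixel's ray), 0 where there is no reading), "K" (3x3 intrinsics, pixels), "R" (3x3) and "t" (3): a world point X has camera coordinates R X + t. Camera axes: x right, y down, z forward; pixel columns grow to the right and rows downward; lengths in m; the calibration is good to about 2 mm. A picture is of the moment at which its call begins.
- order.job_done(): hands the job in; it is judged then, once.
The state is a dict: "t": time; "joints": joint angles; "qd": joint speeds; "tau": joint torques, N m; "eef_pos": TCP position; "ee_rot": TCP orientation; "wrist_force": force on the tool from outside, world axes, zero at the start; "torque": the same for the moment, N m; "width": finger opening in m; "grip_force": force on a finger pad.
Only numpy, scipy, OpenCV 4.12 (cv2) and the standard library are available. Lean on these libraries where they do the work, as an engineer would, in place of code of your own. Each camera call takes 0.05 s, during which the arm holds its last target. There are 200 camera calls.

## Working session

There is one attempt and no reset: what is moved stays moved. The work goes in short steps, Python scripts to look and compute and a tool call to move; the robot and the scene stay as the last step left them, time stands still between calls to the robot, and variables do not carry over. Pictures are saved under pics/ and viewed, at most 12 in all, crops included, and the job is handed in when it is done.

Besides the shell and the picture viewer there is one more tool, called after "Call:" as a command line: name --argument value ..., lists and objects as JSON in quotes. apply_moves: Moves the arm, as the interface text tells. Its arguments: {"type":"object","properties":{"plan":{"type":"string"},"newtons":{"type":"number"}},"required":["plan"]}

```bash
mkdir -p pics; cat > h.py <<'E'
import numpy as np, cv2
from station import ctrl, cams, order
def snap(n,f=None):
    s=cams.snapshot(n)
    if f: cv2.imwrite(f'pics/{f}.png',s['frame'])
    return s
def ray(s,u,v,z):
    R,t,K=map(np.array,(s['R'],s['t'],s['K'])); c=-R.T@t
    d=R.T@np.linalg.inv(K)@np.array([u,v,1.]); return c+d*(z-c[2])/d[2]
def cloud(s):
    R,t,K=map(np.array,(s['R'],s['t'],s['K'])); Z=s['z_map']; v,u=np.mgrid[:Z.shape[0],:Z.shape[1]]
    p=np.stack([u,v,np.ones_like(u)],-1)@np.linalg.inv(K).T*Z[...,None]
    return (p-t)@R
E
python3 - <<'E'
from h import *
print(ctrl.hold_point_z); s=ctrl.read_state(); print({k:np.round(v,3) for k,v in s.items()})
for n in('top','side'):
    a=snap(n,n); np.savez(f'{n}.npz',**a); print(n,a['K'],-a['R'].T@a['t'],a['R'],sep='\n')
E
```

```text
0.0187
{'t': np.float64(0.0), 'joints': array([ 1.06 ,  0.412, -0.013,  1.597,  0.006,  1.134, -0.082]), 'qd': array([-0.002, -0.   , -0.   , -0.002,  0.003,  0.002,  0.   ]), 'tau': array([-1.0000e-03, -5.8795e+01,  6.4100e-01, -2.9108e+01, -5.4000e-02,
        1.8000e-02,  0.0000e+00]), 'eef_pos': array([ 0.268, -0.564,  0.185]), 'ee_rot': array([ 0.976,  0.22 , -0.   , -0.001]), 'wrist_force': array([ 0.7  ,  0.186, -0.424]), 'torque': array([-0.05 ,  0.018, -0.056]), 'grip_force': np.float64(0.0), 'width': np.float64(0.088)}
top
[[440.96829278   0.         278.86638481]
 [  0.         440.96829278 207.38174745]
 [  0.           0.           1.        ]]
[ 0.3868747  -0.00599201  1.30454195]
[[ 2.55295087e-02 -9.99668393e-01  3.36877135e-03]
 [-9.89620812e-01 -2.57493406e-02 -1.41377576e-01]
 [ 1.41417438e-01  2.75493828e-04 -9.89950015e-01]]
side
[[530.30754561   0.         275.43390864]
 [  0.         530.30754561 219.33303832]
 [  0.           0.           1.        ]]
[0.31985346 0.96663899 0.96007278]
[[-0.97370751 -0.22757068  0.01026004]
 [-0.15527713  0.63008206 -0.76084533]
 [ 0.16668142 -0.74243396 -0.64885215]]
```

View pics/top.png

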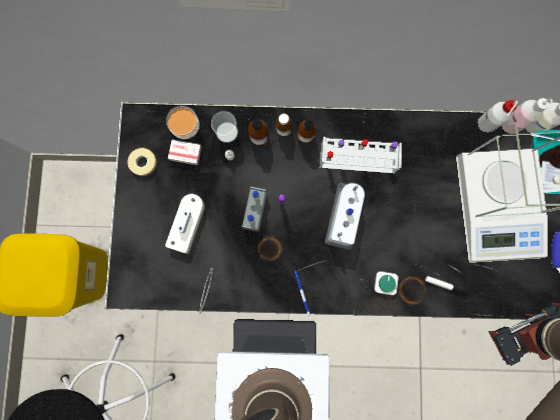

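View pics/side.png

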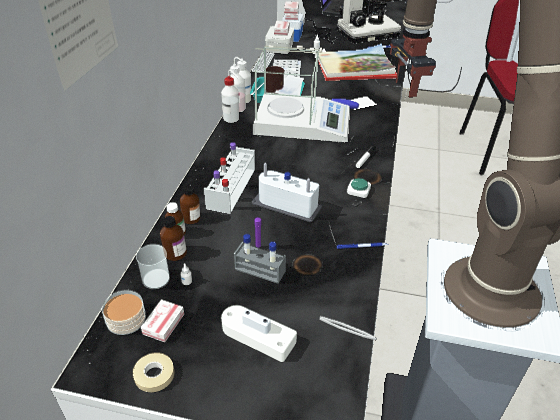

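The top view shows the lower half at (346,215), the grey rack at (254,209), the upper half at (185,223), and the arm out of the way at right. Candidates for the sample tubes:
- Blue caps at (256,195) and (250,219) in the grey rack: these fit the description.
- Blue cap at (349,212) in the lower half: this is sample_c.
- Purple tube at (282,198): a look-alike.
- Tubes in the clear rack at (330–400,150): not part of the job.

I choose the two blue caps in the grey rack and will check them in a close crop.

```bash
python3 - <<'E'
from h import *
t=cv2.imread('pics/top.png')[175:260,155:375]; s=cv2.imread('pics/side.png')[155:365,205:335]
a=cv2.resize(t,None,fx=3.6,fy=3.6,interpolation=2); cv2.imwrite('pics/c1.png',a)
cv2.imwrite('pics/c2.png',cv2.resize(s,None,fx=2.85,fy=2.85,interpolation=2))
for n in('top','side'):
    d=dict(np.load(n+'.npz')); P=cloud(d); h=cv2.cvtColor(d['frame'],cv2.COLOR_BGR2HSV)
    m=cv2.inRange(h,(105,110,60),(128,255,255)); k,l,st,c=cv2.connectedComponentsWithStats(m)
    for i in range(1,k):
        if st[i,4]>8:
            q=P[l==i]; q=q[np.isfinite(q).all(1)]; print(n,st[i],c[i].round(1),np.median(q,0).round(3),q[:,2].max().round(3))
    # white / grey bodies from depth
    for lab,(x0,y0,x1,y1) in dict(upper=(160,185,210,260),rack=(238,180,270,236),low=(322,175,370,255)).items():
        if n=='top':
            q=P[y0:y1,x0:x1]; z=q[...,2]; print(lab,np.histogram(z,bins=np.arange(-.01,.16,.005)))
E
```

```text
top [253 191   5   6  26] [255.  193.5] [0.596 0.061 0.103] 0.108
top [347 209   6   5  25] [349.6 211. ] [ 0.552 -0.199  0.112] 0.117
top [248 215   6   6  27] [250.1 217.5] [0.529 0.073 0.103] 0.107
top [551 231   9  37 279] [555.5 250. ] [ 0.465 -0.81   0.026] 0.034
top [520 232   8   5  28] [523.2 234.2] [ 0.506 -0.704  0.049] 1.305
top [531 232   8   5  33] [534.3 233.8] [ 0.509 -0.735  0.049] 0.057
top [531 241   8   5  33] [534.7 242.8] [ 0.483 -0.741  0.043] 1.305
top [520 242   8   5  30] [523.2 243.6] [ 0.482 -0.705  0.043] 1.305
top [294 271   9  19  71] [297.7 279.8] [ 0.363 -0.066  0.008] 1.305
top [303 301   7  11  40] [306. 306.] [ 0.287 -0.091  0.007] 0.014
upper (array([ 213, 1435,  729,   45,   17,   21,   27,   50,  498,  464,   41,
          9,    6,   16,   80,   74,    4,    0,    0,    0,    0,    0,
          0,    0,    0,    0,    0,    0,    0,    0,    0,    0,    0]), array([-0.01 , -0.005,  0.   ,  0.005,  0.01 ,  0.015,  0.02 ,  0.025,
        0.03 ,  0.035,  0.04 ,  0.045,  0.05 ,  0.055,  0.06 ,  0.065,
        0.07 ,  0.075,  0.08 ,  0.085,  0.09 ,  
[... 1006 characters left out ...]
0.075,  0.08 ,  0.085,  0.09 ,  0.095,  0.1  ,  0.105,
        0.11 ,  0.115,  0.12 ,  0.125,  0.13 ,  0.135,  0.14 ,  0.145,
        0.15 ,  0.155]))
side [322   0   5   4  12] [323.7   0.9] [ 0.702 -1.794  0.057] 0.07
side [294  24   9  18  92] [297.6  33.8] [ 0.756 -1.39   0.032] 0.059
side [332  98  27  11 134] [346.7 102.3] [ 0.454 -0.812  0.025] 0.96
side [284 172   7   8  39] [287.  175.2] [ 0.55  -0.195  0.109] 0.117
side [243 234   8   9  60] [246.4 238.2] [0.593 0.065 0.099] 0.96
side [269 242   7   9  57] [272.1 245.9] [0.526 0.078 0.1  ] 0.106
side [371 242  11   5  41] [375.9 244.1] [ 0.285 -0.09   0.007] 0.96
side [336 244  22   5  85] [346.8 245.8] [ 0.358 -0.065  0.007] 0.011
```

View pics/c1.png

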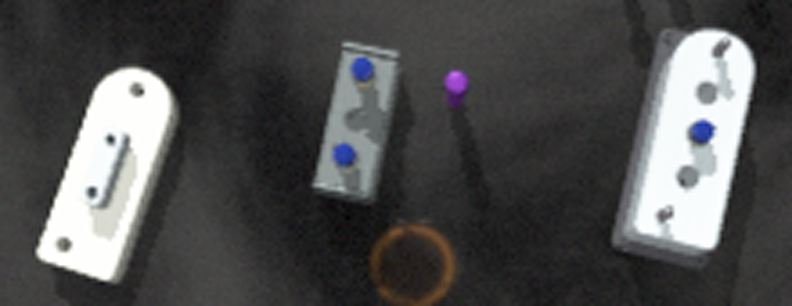

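View pics/c2.png

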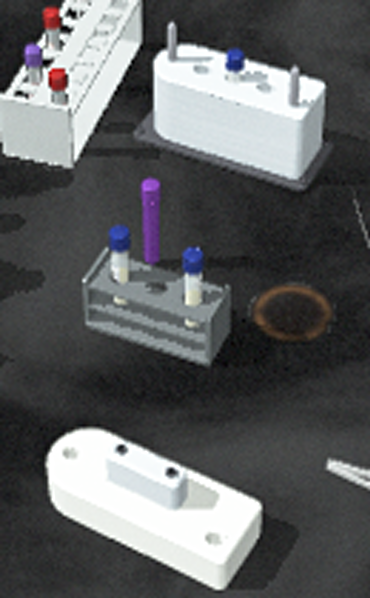

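The crops confirm the choice: two blue-capped tubes in the grey rack, with the purple look-alike beside it. The round ends of both halves point to far +x (up in the top view). Next I measure the outlines and caps precisely.

```bash
cat >> h.py <<'E'
def tri(sa,ua,sb,ub):
    Ps=[np.array(s['K'])@np.c_[s['R'],s['t']] for s in(sa,sb)]
    X=cv2.triangulatePoints(Ps[0],Ps[1],np.array(ua,float).reshape(2,1),np.array(ub,float).reshape(2,1))[:,0]; return X[:3]/X[3]
def caps(s):
    m=cv2.inRange(cv2.cvtColor(s['frame'],cv2.COLOR_BGR2HSV),(105,90,40),(130,255,255))
    P=cloud(s); k,l,st,c=cv2.connectedComponentsWithStats(m); o=[]
    for i in range(1,k):
        z=np.median(P[l==i][:,2])
        if st[i,4]>8 and z>.07: o.append((c[i],st[i,4],np.median(P[l==i],0)))
    return o
def face(s,box,z0,tol=.007,white=None):
    x0,y0,x1,y1=box; P=cloud(s); m=np.zeros(P.shape[:2],np.uint8)
    m[y0:y1,x0:x1]=(abs(P[y0:y1,x0:x1,2]-z0)<tol)
    if white: m&=(s['frame'].min(2)>white).astype(np.uint8)
    cs,_=cv2.findContours(m,0,1); c=max(cs,key=cv2.contourArea)
    f=np.zeros_like(m); cv2.drawContours(f,[c],-1,1,-1)
    v,u=np.nonzero(f); q=np.array([ray(s,a,b,z0)[:2] for a,b in zip(u,v)])
    cen=q.mean(0); w,V=np.linalg.eigh(np.cov(q.T)); ax=V[:,1]*np.sign(V[0,1])
    p=(q-cen)@np.c_[ax,[-ax[1],ax[0]]]
    return cen+ax*.00328,np.arctan2(ax[1],ax[0]),np.ptp(p,axis=0),len(q)
E
python3 - <<'E'
from h import *
T,S=[dict(np.load(n+'.npz')) for n in('top','side')]
ct,cs=caps(T),caps(S)
for a in ct:
    for b in cs:
        if np.linalg.norm(a[2]-b[2])<.03:
            X=tri(T,a[0],S,b[0]); print('cap',a[0].round(1),b[0].round(1),X.round(4), ray(T,*a[0],X[2]).round(4),ray(S,*b[0],X[2]).round(4))
for nm,b,z in(('up',(155,185,212,262),.036),('low',(320,172,372,258),.084),('rack',(236,178,272,238),.052)):
  for w in (None,120):
    try: print(nm,w,[np.round(x,4) for x in face(T,b,z,.01,w)])
    except Exception as e: print(nm,e)
for nm,b,z in(('up',(210,295,305,370),.036),('low',(245,155,330,225),.084)):
    print('side',nm,[np.round(x,4) for x in face(S,b,z,.006)])
    P=cloud(T if 0 else S)
# face heights
for s,px in((T,(185,205)),(S,(270,345)),(T,(340,236)),(S,(300,190))): print(cloud(s)[px[1]-2:px[1]+3,px[0]-2:px[0]+3,2].mean().round(4))
# features (darker) on faces
def pt(x,y,z):return ray(T,155+x/3.6,175+y/3.6,z)[:2].round(4)
def ps(x,y,z):return ray(S,205+x/2.85,155+y/2.85,z)[:2].round(4)
print('upholes',pt(137,90,.036),pt(64,244,.036),ps(70,453,.036),ps(213,538,.036))
print('bores',pt(707,93,.084),pt(688,177,.084),ps(202,69,.084),ps(264,88,.084))
print('dowels',ps(172,24,.127),ps(295,69,.127),tri(T,(155+719/3.6,175+46/3.6),S,(205+172/2.85,155+25/2.85)),tri(T,(155+664/3.6,175+213/3.6),S,(205+295/2.85,155+70/2.85)))
print('grip bolts',pt(111,140,.066),pt(92,191,.066),ps(122,450,.066),ps(172,472,.066))
E
```

```text
cap [255.3 193.6] [246.4 238.1] [0.5953 0.0608 0.0944] [0.5966 0.061  0.0944] [0.5943 0.0609 0.0944]
cap [349.6 211. ] [287.  175.4] [ 0.5517 -0.2001  0.1056] [ 0.5531 -0.2     0.1056] [ 0.5508 -0.2001  0.1056]
cap [250.1 217.6] [272.2 245.8] [0.5281 0.073  0.095 ] [0.5292 0.0731 0.095 ] [0.5274 0.073  0.095 ]
up None [array([0.5181, 0.2655]), np.float64(-0.2853), array([0.1692, 0.0661]), np.int64(1265)]
up 120 [array([0.5181, 0.2654]), np.float64(-0.2843), array([0.1686, 0.0662]), np.int64(1264)]
low None [array([ 0.5518, -0.1988]), np.float64(-0.2182), array([0.1696, 0.0652]), np.int64(1341)]
low 120 [array([ 0.5518, -0.1988]), np.float64(-0.2182), array([0.1696, 0.0652]), np.int64(1341)]
rack None [array([0.5652, 0.0672]), np.float64(-0.1808), array([0.1207, 0.0465]), np.int64(646)]
rack 120 [array([0.5544, 0.0752]), np.float64(0.012), array([0.1102, 0.0479]), np.int64(271)]
side up [array([0.5119, 0.2748]), np.float64(-0.2537), array([0.1702, 0.0711]), np.int64(1431)]
side low [array([ 0.5497, -0.1937]), np.float64(-0.2193), array([0.1717, 0.0703]), np.int64(787)]
0.0346
0.0343
0.0947
0.1186
upholes [0.5833 0.2446] [0.4576 0.2962] [0.5824 0.2486] [0.4565 0.3004]
bores [ 0.5851 -0.2084] [ 0.5189 -0.1939] [ 0.583  -0.2043] [ 0.5179 -0.1885]
dowels [ 0.6151 -0.2116] [ 0.4859 -0.1678] [ 0.61453266 -0.21028086  0.12677954] [ 0.4865546  -0.16996248  0.12425341]
grip bolts [0.5384 0.257 ] [0.4978 0.2696] [0.5366 0.2599] [0.4949 0.2713]
```

Call:
apply_moves --plan "0 .13 .04 0 0 -.04 .57;0 .13 .04 0 0 -.04 .57;0 .13 .03 0 0 -.04 .57;0.02 .13 .02 0 0 -.04 .57;0.06 .13 .02 0 0 -.04 .57" --newtons 12

```text
t: 0.72
eef_pos: [0.2991, -0.3033, 0.2457]
ee_rot: [0.995, -0.096, -0.0, 0.0]
wrist_force: [2.2, -0.4, -0.3]
width: 0.0499
grip_force: 0.0
```

Call:
apply_moves --plan ".08 .12 0 0 0 .004 .57;.08 .13 0 0 0 0 .57;.08 .13 0 0 0 0 .57;.08 .13 0 0 0 0 .57;.08 .13 0 0 0 0 .57"

```text
t: 1.35
eef_pos: [0.4603, -0.0471, 0.2455]
ee_rot: [0.996, -0.087, 0.0, 0.0]
wrist_force: [0.9, -0.8, 0.6]
width: 0.05
grip_force: 0.0
```

Call:
apply_moves --plan ".08 .12 0 0 0 0 .57;.08 .12 0 0 0 0 .57;.01 .06 0 0 0 0 .57;0 0 0 0 0 0 .57"

```text
t: 1.85
eef_pos: [0.5274, 0.0734, 0.2448]
ee_rot: [0.996, -0.084, -0.001, -0.0]
wrist_force: [-0.1, -0.5, -0.3]
width: 0.05
grip_force: 0.0
```

```bash
python3 - <<'E'
from h import *
T=snap('top','t2');S=snap('side','s2'); np.savez('T2.npz',**T); np.savez('S2.npz',**S)
print(ctrl.read_state()['eef_pos'],ctrl.read_state()['ee_rot'])
a=T['frame'][150:270,190:330]; b=S['frame'][130:290,190:350]
cv2.imwrite('pics/c3.png',np.hstack([cv2.resize(a,(400,343),interpolation=2),cv2.resize(b,(343,343),interpolation=2)]))
E
```

```text
[0.52739322 0.07014301 0.24505056] [ 9.96244274e-01 -8.65849485e-02 -4.30350945e-04  4.56567592e-04]
```

View pics/c3.png

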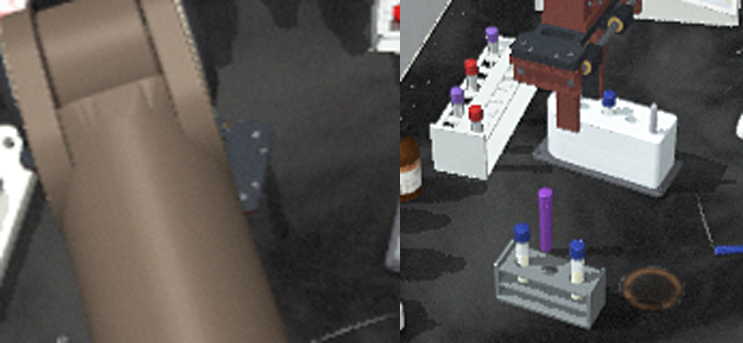

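The side view shows the open fingers above and behind the rack, and the two blue caps at (522,230) and (577,248) in the crop. The top view is hidden by the arm. I go down on the near tube.

Call:
apply_moves --plan ".002 .007 -.14 0 0 0.003 .57;0 0 -.14 0 0 0 .57;0 0 -.08 0 0 0 .57;0 0 -.05 0 0 0 .57;0 0 0 0 0 0 .57"

```text
t: 2.58
eef_pos: [0.5273, 0.0718, 0.0803]
ee_rot: [0.997, -0.083, -0.001, 0.001]
wrist_force: [0.1, 0.1, -0.1]
width: 0.0503
grip_force: 0.0
```

Call:
apply_moves --plan "0 0 0 0 0 0 .1;0 0 0 0 0 0 .1;0 0 0 0 0 0 .1;0 0 0 0 0 0 .1" --newtons 12

```text
t: 3.08
eef_pos: [0.5288, 0.0741, 0.0819]
ee_rot: [0.997, -0.082, 0.0, -0.0]
wrist_force: [0.4, 0.0, -0.5]
width: 0.0137
grip_force: 0.0
```

```bash
python3 - <<'E'
from h import *
S=snap('side'); T=snap('top'); print({k:np.round(v,4) for k,v in ctrl.read_state().items() if k in('eef_pos','width','grip_force','wrist_force')})
b=S['frame'][180:300,200:320]
for c in caps(S): print(c)
cv2.imwrite('pics/c4.png',cv2.resize(b,(600,600),interpolation=2))
E
```

```text
{'eef_pos': array([0.5286, 0.0741, 0.0816]), 'wrist_force': array([ 0.9315, -0.495 , -0.1889]), 'grip_force': np.float64(0.0), 'width': np.float64(0.0093)}
(array([231.66666667, 147.16666667]), np.int32(12), array([ 0.74686855, -0.32235861,  0.09030827]))
(array([216.        , 174.08695652]), np.int32(23), array([ 0.74700512, -0.1723514 ,  0.09575025]))
(array([246.48484848, 238.10606061]), np.int32(66), array([0.59264867, 0.06501179, 0.09910352]))
(array([272.25454545, 246.58181818]), np.int32(55), array([0.52585565, 0.07871622, 0.0978575 ]))
```

View pics/c4.png

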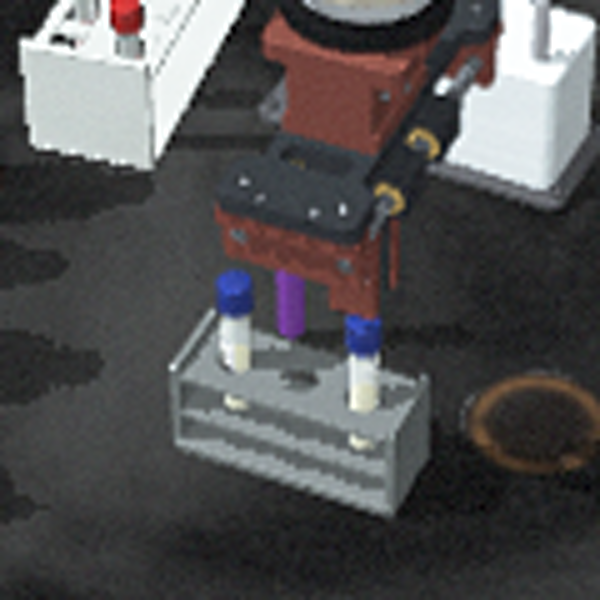

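The crop shows the finger tips at (355,310) ending just at the top of the near cap (362,322), not astride it. I measure where the fingers really are.

```bash
python3 - <<'E'
from h import *
S=snap('side'); P=cloud(S)
for v in range(226,250): print(v,[tuple((P[v,u]*1000).round().astype(int)) for u in (268,271,274)],S['frame'][v,271])
s=ctrl.read_state(); print(s['joints'].round(3),s['tau'].round(2))
for n in dir(ctrl): 
    if n[0]!='_': print(n,end=' ')
E
```

```text
226 [(np.int64(515), np.int64(168), np.int64(241)), (np.int64(508), np.int64(167), np.int64(242)), (np.int64(510), np.int64(135), np.int64(214))] [48 44 38]
227 [(np.int64(515), np.int64(166), np.int64(236)), (np.int64(509), np.int64(164), np.int64(236)), (np.int64(509), np.int64(137), np.int64(213))] [48 42 36]
228 [(np.int64(515), np.int64(165), np.int64(232)), (np.int64(509), np.int64(164), np.int64(233)), (np.int64(519), np.int64(94), np.int64(171))] [50 49 62]
229 [(np.int64(515), np.int64(166), np.int64(231)), (np.int64(510), np.int64(163), np.int64(229)), (np.int64(519), np.int64(93), np.int64(167))] [ 66  74 128]
230 [(np.int64(516), np.int64(164), np.int64(226)), (np.int64(509), np.int64(164), np.int64(228)), (np.int64(519), np.int64(94), np.int64(165))] [49 55 94]
231 [(np.int64(516), np.int64(164), np.int64(224)), (np.int64(509), np.int64(165), np.int64(226)), (np.int64(519), np.int64(92), np.int64(160))] [53 57 96]
232 [(np.int64(517), np.int64(157), np.int64(214)), (np.int64(509), np.int64(164), np.int64(222)), (np.int64(520), np.int64(89), np.int64(154))] [50 54 96]
233
[... 2126 characters left out ...]
64(106)), (np.int64(521), np.int64(81), np.int64(103))] [178  82  64]
247 [(np.int64(559), np.int64(-16), np.int64(2)), (np.int64(527), np.int64(87), np.int64(104)), (np.int64(521), np.int64(80), np.int64(99))] [133  57  39]
248 [(np.int64(559), np.int64(-13), np.int64(2)), (np.int64(528), np.int64(82), np.int64(96)), (np.int64(521), np.int64(80), np.int64(96))] [134  55  43]
249 [(np.int64(559), np.int64(-13), np.int64(-2)), (np.int64(528), np.int64(81), np.int64(92)), (np.int64(521), np.int64(80), np.int64(93))] [129  58  44]
[ 0.138  0.418 -0.467  1.904  0.241  0.874 -2.184] [ 2.000e-02 -5.163e+01 -4.810e+00 -2.406e+01  3.000e-02 -7.000e-02
  0.000e+00]
Unreachable hold_point_z read_state
```

```bash
python3 - <<'E'
from h import *
for f in('S2.npz','side.npz'):
    S=dict(np.load(f)); P=cloud(S); h=cv2.cvtColor(S['frame'],cv2.COLOR_BGR2HSV)
    m=(cv2.inRange(h,(0,100,40),(8,200,160))>0)
    box=(230,110,310,215) if f[0]=='S' else (385,25,450,110)
    M=np.zeros_like(m); M[box[1]:box[3],box[0]:box[2]]=m[box[1]:box[3],box[0]:box[2]]
    v,u=np.nonzero(M); o=np.argsort(-v)[:12]
    print(f); [print(u[i],v[i],P[v[i],u[i]].round(3)) for i in o]
E
```

```text
S2.npz
272 190 [0.52  0.109 0.29 ]
271 190 [0.524 0.105 0.286]
270 190 [0.526 0.104 0.285]
272 189 [0.522 0.104 0.288]
271 189 [0.524 0.106 0.289]
270 189 [0.525 0.109 0.291]
269 189 [0.527 0.108 0.29 ]
268 189 [0.53  0.105 0.287]
267 189 [0.533 0.103 0.286]
266 189 [0.534 0.105 0.287]
272 188 [0.522 0.105 0.291]
271 188 [0.523 0.107 0.293]
side.npz
412 96 [ 0.245 -0.517  0.225]
411 96 [ 0.248 -0.511  0.228]
410 96 [ 0.251 -0.512  0.227]
409 96 [ 0.254 -0.511  0.227]
416 95 [ 0.234 -0.522  0.227]
415 95 [ 0.237 -0.515  0.231]
414 95 [ 0.24  -0.516  0.23 ]
413 95 [ 0.243 -0.516  0.229]
412 95 [ 0.245 -0.518  0.228]
411 95 [ 0.248 -0.514  0.23 ]
410 95 [ 0.251 -0.515  0.229]
409 95 [ 0.254 -0.512  0.23 ]
```

The finger tips consistently sit about 40 mm above the reported TCP (0.286 against 0.245, and 0.121 against 0.0816). The fingers also closed over nothing, so the real tips are 40 mm short. I open, go 40 mm lower while watching the force, and grip again.

Call:
apply_moves --plan "0 0 0 0 0 0 .57;0 0 0 0 0 0 .57;0 0 0 0 0 0 .57;0 0 -.03 0 0 0 .57;0 0 -.02 0 0 0 .57"

```text
t: 3.85
eef_pos: [0.5281, 0.0739, 0.0604]
ee_rot: [0.997, -0.082, -0.0, 0.0]
wrist_force: [-1.4, -0.0, -0.3]
width: 0.0494
grip_force: 0.0
```

Call:
apply_moves --plan "0 0 -.025 0 0 0 .57;0 0 -.02 0 0 0 .57;0 0 0 0 0 0 .57"

```text
t: 4.22
eef_pos: [0.528, 0.0741, 0.0426]
ee_rot: [0.997, -0.082, -0.001, 0.0]
wrist_force: [-0.1, 0.7, -0.1]
width: 0.05
grip_force: 0.0
```

Call:
apply_moves --plan "0 0 0 0 0 0 .1;0 0 0 0 0 0 .1;0 0 0 0 0 0 .1;0 0 0 0 0 0 .1;0 0 0 0 0 0 .1"

```text
t: 4.85
eef_pos: [0.5287, 0.074, 0.0436]
ee_rot: [0.997, -0.082, 0.0, 0.0]
wrist_force: [-1.4, -0.7, 1.4]
width: 0.0177
grip_force: 12.0
```

The tube is gripped (17.7 mm, 12 N). I lift it and carry it to the −x bore.

Call:
apply_moves --plan "0 0 .06 0 0 0 .1;0 0 .12 0 0 0 .1;0 0 .12 0 0 0 .1;0 -.06 .06 0 0 -.008 .1;0 -.13 0 0 0 -.008 .1"

```text
t: 5.48
eef_pos: [0.5301, -0.0001, 0.19]
ee_rot: [0.994, -0.105, 0.002, -0.001]
wrist_force: [0.0, -0.7, -0.8]
width: 0.0177
grip_force: 12.0
```

Call:
apply_moves --plan "-.006 -.13 0 0 0 0 .1;-.006 -.13 0 0 0 0 .1;-.006 -.12 0 0 0 0 .1;-.006 -.09 0 0 0 0 .1;0 0 0 0 0 0 .1"

```text
t: 6.1
eef_pos: [0.518, -0.1934, 0.1871]
ee_rot: [0.994, -0.109, -0.0, 0.001]
wrist_force: [0.7, 0.2, 0.0]
width: 0.0179
grip_force: 12.0
```

```bash
python3 - <<'E'
from h import *
S=snap('side'); T=snap('top'); s=ctrl.read_state(); print(s['eef_pos'].round(4),s['ee_rot'].round(3),s['width'],s['grip_force'])
for n,X in(('s',S),('t',T)):
    for c in caps(X): print(n,c[0].round(1),c[1],c[2].round(3))
S0=dict(np.load('side.npz'))
a=S['frame'][110:230,235:335]; b=T['frame'][170:260,300:390]
cv2.imwrite('pics/c5.png',np.hstack([cv2.resize(a,(400,480),interpolation=2),cv2.resize(b,(400,480),interpolation=2)]))
E
```

```text
[ 0.5189 -0.1894  0.1873] [ 0.994 -0.107 -0.    -0.   ] 0.017505354130325102 12.000111490488052
s [232.  147.7] 11 [ 0.745 -0.323  0.089]
s [216.4 173.7] 23 [ 0.746 -0.175  0.097]
s [287.  175.4] 44 [ 0.55  -0.197  0.109]
s [246.4 238.2] 64 [0.593 0.065 0.099]
t [255.3 193.6] 31 [0.595 0.061 0.102]
```

View pics/c5.png

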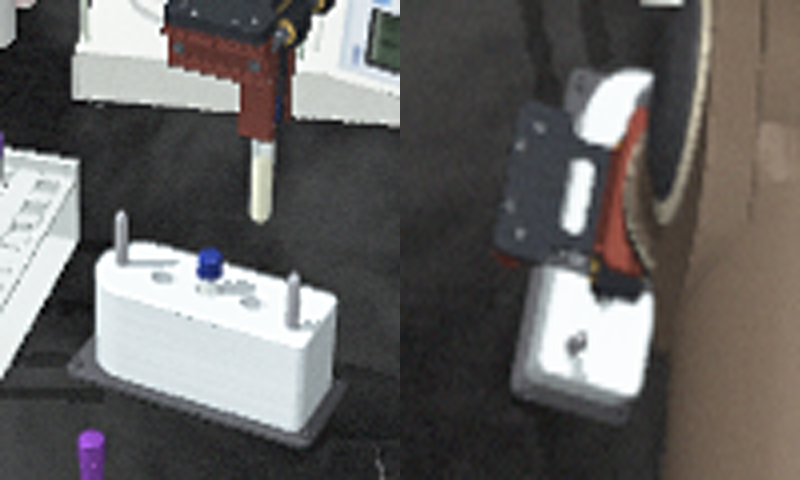

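The side crop shows the tube hanging straight, foot at (260,221), over the −x bore at (251,302). I check the tool's projection error in this camera.

```bash
python3 - <<'E'
from h import *
S=dict(np.load('side.npz'))
def prj(X): p=S['K']@(S['R']@np.array(X)+S['t']); return (p[:2]/p[2])
def cr(p): return ((p-[235,110]+.5)*4-.5).round(1)
e=[.5189,-.1894]
print('tube axis pred @z=.157,.19',cr(prj([*e,.157])),cr(prj([*e,.19])))
for x in(-34,0,34,68):
    c,s=np.cos(-.218),np.sin(-.218); print('bore',x,cr(prj([.5515+c*x/1e3,-.199+s*x/1e3,.084])))
f=cv2.cvtColor(S['frame'],cv2.COLOR_BGR2GRAY); z=cloud(S)
print('dowel r',cr(prj([.6179,-.2137,.128])),'sq',cr(prj([.5515-.0664+.003,-.199+.0147+.0137,.128])))
# bore blobs in 8x upscaled initial image
a=cv2.resize(f[165:195,250:310],None,fx=8,fy=8,interpolation=2)
a0=cv2.cvtColor(cv2.imread('pics/c5.png')[:,:400],cv2.COLOR_BGR2GRAY)
m=((a0<185)&(a0>110)).astype(np.uint8); k,l,st,c=cv2.connectedComponentsWithStats(m)
for i in range(1,k):
    if st[i,4]>60 and 240<c[i][1]<330 and 100<c[i][0]<320: print(st[i],c[i].round(1))
mt=(a0[150:222,240:285]>110)
for r in range(150,222,8): 
    q=np.nonzero(a0[r,235:290]>100)[0]; print(r,235+q.min() if len(q) else 0,235+q.max() if len(q) else 0)
E
```

```text
tube axis pred @z=.157,.19 [254.9 216.1] [256.8 174.4]
bore -34 [252.3 302.3]
bore 0 [207.5 289.2]
bore 34 [163.3 276.3]
bore 68 [119.8 263.6]
dowel r [119.6 211.8] sq [293.1 274.2]
[152 273  14   8  66] [157.4 276.1]
[216 281  22  13 128] [225.6 287.8]
150 251 274
158 251 274
166 251 272
174 251 272
182 250 271
190 250 271
198 250 271
206 249 271
214 250 270
```

```bash
python3 - <<'E'
from h import *
def prj(S,X): p=S['K']@(S['R']@np.array(X)+S['t']); return (p[:2]/p[2])
fr=[]
for i in range(4): S=snap('side'); fr.append(S)
s=ctrl.read_state(); print(s['eef_pos'].round(4),s['ee_rot'].round(4))
G=np.mean([f['frame'].astype(float).mean(2) for f in fr],0)
Z=np.median([f['z_map'] for f in fr],0); S['z_map']=Z; P=cloud(S)
for v in range(150,164,2):
    r=G[v,292:310]; g=np.diff(r); 
    L=292.5+(g.clip(0)[:10]@np.arange(10))/g.clip(0)[:10].sum(); R=292.5+((-g).clip(0)[6:]@np.arange(6,len(g)))/(-g).clip(0)[6:].sum()
    print(v,r.round().astype(int),round(L,2),round(R,2))
q=P[150:163,298:302].reshape(-1,3); print('tube surf',np.median(q,0).round(4))
S0=dict(np.load('side.npz')); P0=cloud(S0)
for n,(u,v) in dict(c=(287,176),near=(272,246),far=(246,238)).items(): print(n,np.median(P0[v-2:v+3,u-1:u+2].reshape(-1,3),0).round(4))
print('pred',prj(S,[.519,-.19,.165]))
E
```

```text
[ 0.5193 -0.1885  0.1876] [ 9.944e-01 -1.056e-01  1.000e-04 -2.000e-04]
150 [ 54  52  49  46  55 187 220 219 196 189 152  36  44  45  46  49  52  57] 296.64 301.82
152 [ 53  48  46  40  62 219 224 205 191 182 121  38  43  46  49  56  59  58] 296.41 301.48
154 [ 49  48  45  35  61 217 226 203 189 180 105  41  48  49  55  61  61  62] 296.41 301.29
156 [ 48  47  47  40  63 227 224 196 189 180  92  50  55  56  56  58  61  64] 296.37 301.15
158 [ 46  43  43  34  70 236 220 194 189 177  62  52  58  61  57  62  63  63] 296.32 301.07
160 [ 45  44  42  41  82 235 218 192 188 177  55  54  60  59  59  61  65  64] 296.29 301.01
162 [ 43  44  44  43  81 233 216 189 186 168  49  59  61  61  61  63  66  65] 296.28 300.92
tube surf [ 0.5155 -0.1827  0.1857]
c [ 0.5493 -0.194   0.108 ]
near [0.5262 0.0806 0.1013]
far [0.5935 0.0665 0.1006]
pred [298.46821902 161.03152276]
```

Once the arm has settled, the tube matches its predicted position to within about 0.5 mm. I lower it into the bore.

Call:
apply_moves --plan "0 -.0065 -.06 0 0 0 .1;0 0 -.06 0 0 0 .1;0 0 0 0 0 0 .1;0 0 -.03 0 0 0 .1;0 0 -.02 0 0 0 .1"

```text
t: 7.02
eef_pos: [0.5193, -0.1924, 0.1194]
ee_rot: [0.994, -0.107, 0.0, 0.0]
wrist_force: [-0.4, 0.4, -0.3]
width: 0.0175
grip_force: 12.0
```

Call:
apply_moves --plan "0 0 -.02 0 0 0 .1;0 0 -.02 0 0 0 .1;0 0 0 0 0 0 .1"

```text
t: 7.4
eef_pos: [0.5185, -0.1924, 0.1027]
ee_rot: [0.994, -0.107, -0.001, -0.0]
wrist_force: [0.3, 0.7, -0.1]
width: 0.0177
grip_force: 12.0
```

Call:
apply_moves --plan "0 0 -.03 0 0 0 .1;0 0 -.03 0 0 0 .1;0 0 -.03 0 0 0 .1;0 0 -.028 0 0 0 .1;0 0 0 0 0 0 .1"

```text
t: 8.02
eef_pos: [0.5185, -0.1923, 0.0552]
ee_rot: [0.994, -0.107, -0.001, -0.0]
wrist_force: [0.1, 0.0, -0.8]
width: 0.0176
grip_force: 12.0
```

Call:
apply_moves --plan "0 0 0 0 0 0 .5;0 0 0 0 0 0 .5;0 0 0 0 0 0 .5;0 0 .05 0 0 0 .5;0 0 .12 0 0 0 .5"

```text
t: 8.65
eef_pos: [0.5174, -0.1921, 0.1234]
ee_rot: [0.994, -0.107, -0.002, -0.001]
wrist_force: [0.8, -0.3, 0.1]
width: 0.0439
grip_force: 0.0
```

Call:
apply_moves --plan "0 0.02 .12 0 0 0.004 .5;.04 .13 0.01 0 0 .008 .5;.04 .13 0 0 0 0 .5;.04 .13 0 0 0 0 .5;.04 .13 0 0 0 0 .5"

```text
t: 9.28
eef_pos: [0.5834, 0.0249, 0.1767]
ee_rot: [0.996, -0.088, 0.0, 0.0]
wrist_force: [0.8, 0.4, -0.3]
width: 0.0438
grip_force: 0.0
```

```bash
python3 - <<'E'
from h import *
T=snap('top');S=snap('side'); s=ctrl.read_state(); print(s['eef_pos'].round(4),s['ee_rot'].round(3),s['width'])
for n,X in(('s',S),('t',T)):
    for c in caps(X): print(n,c[0].round(1),c[1],c[2].round(3))
E
```

```text
[0.5837 0.0314 0.1767] [ 0.997 -0.083  0.001 -0.002] 0.04402650958445797
s [232.9 147.3] 11 [ 0.742 -0.322  0.092]
s [215.6 174.3] 19 [ 0.748 -0.173  0.094]
s [287.  175.4] 44 [ 0.55  -0.196  0.108]
s [298.3 178.6] 44 [ 0.518 -0.187  0.109]
s [246.5 238.1] 66 [0.592 0.065 0.099]
t [349.6 211. ] 30 [ 0.552 -0.199  0.112]
t [346.6 222.8] 32 [ 0.519 -0.192  0.113]
```

Call:
apply_moves --plan ".031 .09 -.04 0 0 0 .5;0 0 -.08 0 0 0 .5;0 0 -.08 0 0 0 .5;0 0 0 0 0 0 .5"

```text
t: 9.88
eef_pos: [0.5935, 0.0584, 0.0942]
ee_rot: [0.996, -0.088, -0.002, 0.001]
wrist_force: [0.4, -0.4, 1.3]
width: 0.044
grip_force: 0.0
```

Call:
apply_moves --plan ".004 .006 -.04 0 0 0 .5;0 0 -.04 0 0 0 .5;0 0 -.046 0 0 0 .5;0 0 0 0 0 0 .5"

```text
t: 10.38
eef_pos: [0.5957, 0.0615, 0.044]
ee_rot: [0.996, -0.088, -0.002, 0.0]
wrist_force: [0.2, -0.5, -0.1]
width: 0.0437
grip_force: 0.0
```

Call:
apply_moves --plan "0 0 0 0 0 0 .1;0 0 0 0 0 0 .1;0 0 0 0 0 0 .1;0 0 0 0 0 0 .1"

```text
t: 10.88
eef_pos: [0.5973, 0.0618, 0.0463]
ee_rot: [0.996, -0.088, 0.0, -0.0]
wrist_force: [-0.2, -1.0, 1.3]
width: 0.0175
grip_force: 12.0
```

Call:
apply_moves --plan "0 0 .06 0 0 0 .1;0 0 .12 0 0 0 .1;0 0 .12 0 0 0 .1;0 -.06 .06 0 0 -.006 .1;-.005 -.13 0 0 0 -.007 .1"

```text
t: 11.5
eef_pos: [0.5965, -0.0118, 0.1928]
ee_rot: [0.994, -0.106, 0.002, -0.001]
wrist_force: [0.6, -1.1, -0.8]
width: 0.0175
grip_force: 12.0
```

Call:
apply_moves --plan "-.005 -.13 0 0 0 0 .1;-.005 -.13 0 0 0 0 .1;-.005 -.13 0 0 0 0 .1;-.005 -.091 0 0 0 0 .1;0 0 0 0 0 0 .1"

```text
t: 12.12
eef_pos: [0.586, -0.2108, 0.1895]
ee_rot: [0.994, -0.111, -0.0, 0.001]
wrist_force: [-1.0, 0.1, -0.5]
width: 0.0176
grip_force: 12.0
```

```bash
python3 - <<'E'
from h import *
def prj(S,X): p=S['K']@(S['R']@np.array(X)+S['t']); return (p[:2]/p[2])
for i in range(5): S=snap('side')
s=ctrl.read_state(); e=s['eef_pos']; print(e.round(4),s['ee_rot'].round(4),s['width'])
for z in(.02,.025,.03,.035):
    c=prj(S,[*e[:2],e[2]-.0376+z]); u,v=c.round().astype(int); r=S['frame'][v,u-8:u+9].astype(float).mean(1); print(c.round(2),u-8,r.round().astype(int))
E
```

```text
[ 0.5874 -0.2046  0.19  ] [ 9.943e-01 -1.070e-01  1.000e-04 -3.000e-04] 0.017792009623271245
[274.68 152.28] 267 [ 52  50  50  49  44  49  96 242 222 189 187 156  49  51  62  61  60]
[274.7  150.71] 267 [ 50  48  50  45  50  50  87 224 214 192 190 165  51  51  59  56  61]
[274.72 149.13] 267 [ 48  47  48  49  49  51  67  44 147 192 188 174  46  49  59  62  61]
[274.73 147.54] 267 [ 47  42  41  49  53  52  56  33 148 196 189 174  56  55  53  61  59]
```

Call:
apply_moves --plan "0 -.003 -.06 0 0 0 .1;0 0 -.065 0 0 0 .1;0 0 0 0 0 0 .1;0 0 -.025 0 0 0 .1;0 0 0 0 0 0 .1"

```text
t: 13.0
eef_pos: [0.5871, -0.2074, 0.1299]
ee_rot: [0.994, -0.108, 0.0, -0.0]
wrist_force: [0.6, 0.2, -0.2]
width: 0.0173
grip_force: 12.0
```

```bash
python3 - <<'E'
from h import *
def prj(S,X): p=S['K']@(S['R']@np.array(X)+S['t']); return (p[:2]/p[2])
for i in range(3): S=snap('side')
s=ctrl.read_state(); e=s['eef_pos']; print(e.round(4),s['ee_rot'].round(4),s['wrist_force'].round(1))
for z in(.015,.02,.025,.03):
    c=prj(S,[*e[:2],e[2]-.0376+z]); u,v=c.round().astype(int); r=S['frame'][v,u-8:u+9].astype(float).mean(1); print(c.round(2),u-8,r.round().astype(int))
cv2.imwrite('pics/c6.png',cv2.resize(S['frame'][130:220,240:340],(600,540),interpolation=2))
E
```

```text
[ 0.5873 -0.2078  0.1305] [ 9.941e-01 -1.083e-01  5.000e-04  1.000e-04] [-0.3  0.4 -0.6]
[274.74 171.27] 267 [196 255 255 255 255 241 215 221 215 191 183 148  27  38  37  45  43]
[274.75 169.79] 267 [ 76 142 134 138 136 106  98 217 219 188 187 150  39  36  47  43  45]
[274.77 168.3 ] 267 [ 32  43  44  48  36  37  72 145 146 194 190 158  32  39  38  41  45]
[274.79 166.8 ] 267 [ 33  36  41  42  46  43  64  49 116 194 191 157  33  42  46  48  40]
```

View pics/c6.png

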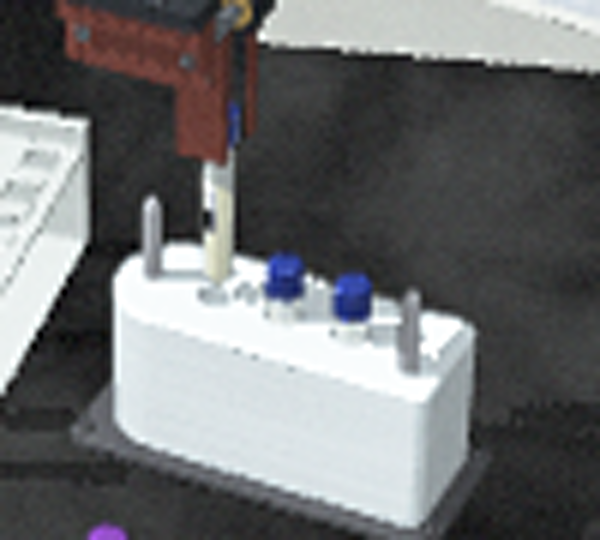

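The crop shows the tube foot at (217,278), just above the +x bore (213,294) and about 1 mm to its right. I nudge it +x and lower it.

Call:
apply_moves --plan ".003 0 -.025 0 0 0 .1;0 0 -.02 0 0 0 .1;0 0 -.015 0 0 0 .1;0 0 0 0 0 0 .1"

```text
t: 13.65
eef_pos: [0.5877, -0.2076, 0.105]
ee_rot: [0.994, -0.108, -0.001, -0.0]
wrist_force: [-0.2, 0.9, -0.3]
width: 0.0175
grip_force: 12.0
```

Call:
apply_moves --plan "0 0 -.03 0 0 0 .1;0 0 -.03 0 0 0 .1;0 0 -.03 0 0 0 .1;0 0 -.033 0 0 0 .1;0 0 0 0 0 0 .1"

```text
t: 14.28
eef_pos: [0.5878, -0.2076, 0.0555]
ee_rot: [0.994, -0.108, -0.001, -0.0]
wrist_force: [0.5, 0.1, 2.5]
width: 0.0175
grip_force: 12.0
```

Call:
apply_moves --plan "0 0 0 0 0 0 .5;0 0 0 0 0 0 .5;0 0 0 0 0 0 .5;0 0 .05 0 0 0 .5;0 0 .12 0 0 0 .5"

```text
t: 14.9
eef_pos: [0.5868, -0.2074, 0.1246]
ee_rot: [0.994, -0.108, -0.002, -0.0]
wrist_force: [-0.3, -0.7, 1.0]
width: 0.044
grip_force: 0.0
```

Call:
apply_moves --plan "0 0.06 .09 0 0 0 .5;-.02 .13 0 0 0 -.006 .5;-.02 .14 0 0 0 -.006 .5;-.02 .14 0 0 0 -.006 .5;-.02 .14 0 0 0 -.004 .5"

```text
t: 15.52
eef_pos: [0.5563, 0.038, 0.1625]
ee_rot: [0.99, -0.143, 0.001, -0.0]
wrist_force: [0.8, 0.9, -0.1]
width: 0.0445
grip_force: 0.0
```

Call:
apply_moves --plan "-.02 .14 0 0 0 0 .5;-.02 .14 0 0 0 0 .5;-.02 .14 0 0 0 0 .5;-.02 .09 0 0 0 0 .5;-.014 .06 0 0 0 0 .5"

```text
t: 16.15
eef_pos: [0.518, 0.2669, 0.1624]
ee_rot: [0.99, -0.141, 0.001, -0.001]
wrist_force: [-0.6, -0.2, -0.5]
width: 0.0439
grip_force: 0.0
```

```bash
python3 - <<'E'
from h import *
for i in range(6): S=snap('side')
T=snap('top')
s=ctrl.read_state(); print(s['eef_pos'].round(4),s['ee_rot'].round(4),s['width'])
for n,X in(('s',S),('t',T)):
    for c in caps(X): print(n,c[0].round(1),c[1],c[2].round(3))
E
```

```text
[0.5193 0.2626 0.161 ] [ 9.896e-01 -1.436e-01  3.000e-04  3.000e-04] 0.044103240137795374
s [276.9 171.8] 19 [ 0.578 -0.201  0.112]
s [215.6 175.4] 11 [ 0.748 -0.168  0.093]
s [287.  175.4] 44 [ 0.55  -0.197  0.109]
s [298.3 178.7] 43 [ 0.518 -0.188  0.108]
t [352.2 198.5] 32 [ 0.587 -0.205  0.112]
t [349.6 211. ] 30 [ 0.552 -0.2    0.112]
t [346.6 222.7] 31 [ 0.519 -0.192  0.113]
```

All three caps sit at the same height, so both tubes are down. Now I grasp the grip bar.

Call:
apply_moves --plan "-.004 .006 -.12 0 0 0 .5;0 0 -.12 0 0 0 .5;0 0 -.08 0 0 0 .5;0 0 0 0 0 0 .5"

```text
t: 17.0
eef_pos: [0.5158, 0.2644, 0.0306]
ee_rot: [0.99, -0.143, -0.002, 0.002]
wrist_force: [0.1, -0.1, -0.2]
width: 0.0439
grip_force: 0.0
```

```bash
python3 - <<'E'
from h import *
for i in range(3): S=snap('side')
s=ctrl.read_state(); print(s['eef_pos'].round(4),s['ee_rot'].round(4),s['wrist_force'].round(1))
cv2.imwrite('pics/c7.png',cv2.resize(S['frame'][260:370,200:310],(600,600),interpolation=2))
E
```

```text
[0.5182 0.2668 0.0342] [ 9.897e-01 -1.430e-01  9.000e-04 -6.000e-04] [-0.6  0.8  0.8]
```

View pics/c7.png

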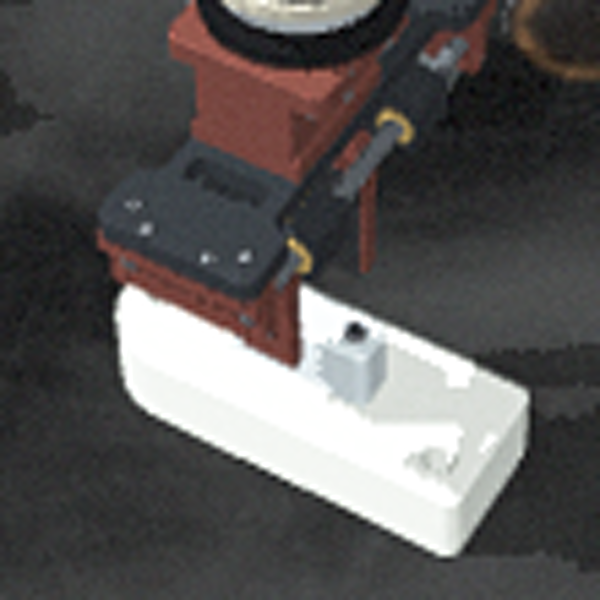

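The near finger is at (280,345) beside the bar, whose end shows at (350,350). I go down the last 32 mm and close gently.

Call:
apply_moves --plan "0 0 -.03 0 0 0 .5;0 0 -.03 0 0 0 .5;0 0 -.017 0 0 0 .5;0 0 0 0 0 0 .5;0 0 0 0 0 0 .3" --newtons 8

```text
t: 17.77
eef_pos: [0.517, 0.2669, 0.0019]
ee_rot: [0.99, -0.142, -0.0, -0.0]
wrist_force: [-0.1, -0.3, 0.3]
width: 0.037
grip_force: 0.0
```

Call:
apply_moves --plan "0 0 0 0 0 0 .15;0 0 0 0 0 0 .15;0 0 0 0 0 0 .15;0 0 0 0 0 0 .15" --newtons 40

```text
t: 18.27
eef_pos: [0.5171, 0.2665, 0.0021]
ee_rot: [0.99, -0.143, 0.0, 0.0]
wrist_force: [0.0, -2.3, 3.7]
width: 0.0198
grip_force: 40.0
```

Call:
apply_moves --plan "0 0 .04 0 0 0 .15;0 0 .1 0 0 0 .15;0 0 .12 0 0 0 .15;0 -.04 .1 0 0 0 .15;.005 -.08 .03 0 0 0.005 .15"

```text
t: 18.9
eef_pos: [0.5195, 0.2207, 0.1614]
ee_rot: [0.991, -0.133, 0.002, -0.002]
wrist_force: [0.7, 0.1, -3.9]
width: 0.0197
grip_force: 40.0
```

Call:
apply_moves --plan ".01 -.12 0 0 0 .005 .15;.01 -.12 0 0 0 .005 .15;.01 -.12 0 0 0 .0067 .15;.01 -.12 0 0 0 0 .15;.01 -.12 0 0 0 0 .15"

```text
t: 19.52
eef_pos: [0.5387, -0.0226, 0.1585]
ee_rot: [0.994, -0.108, 0.0, -0.0]
wrist_force: [1.3, -0.2, -4.4]
width: 0.0203
grip_force: 40.0
```

Call:
apply_moves --plan ".01 -.12 0 0 0 0 .15;.01 -.12 0 0 0 0 .15;.0075 -.12 0 0 0 0 .15;0 -.06 0 0 0 0 .15;0 -.024 0 0 0 0 .15"

```text
t: 20.15
eef_pos: [0.5494, -0.2004, 0.158]
ee_rot: [0.994, -0.11, -0.0, -0.0]
wrist_force: [0.1, 1.3, -4.3]
width: 0.0192
grip_force: 40.0
```

```bash
python3 - <<'E'
from h import *
for i in range(8): S=snap('side')
T=snap('top'); np.savez('S3.npz',**S); np.savez('T3.npz',**T)
s=ctrl.read_state(); print(s['eef_pos'].round(4),s['ee_rot'].round(4),s['wrist_force'].round(1),s['width'],s['grip_force'],s['t'])
cv2.imwrite('pics/c8.png',np.hstack([cv2.resize(S['frame'][120:225,240:340],(500,525),interpolation=2),cv2.resize(T['frame'][165:270,310:370],(300,525),interpolation=2)]))
E
```

```text
[ 0.5502 -0.1979  0.158 ] [ 9.942e-01 -1.079e-01  1.000e-04 -1.000e-04] [ 0.2 -0.4 -3.2] 0.019727303913860867 39.99902307987213 20.6
```

View pics/c8.png

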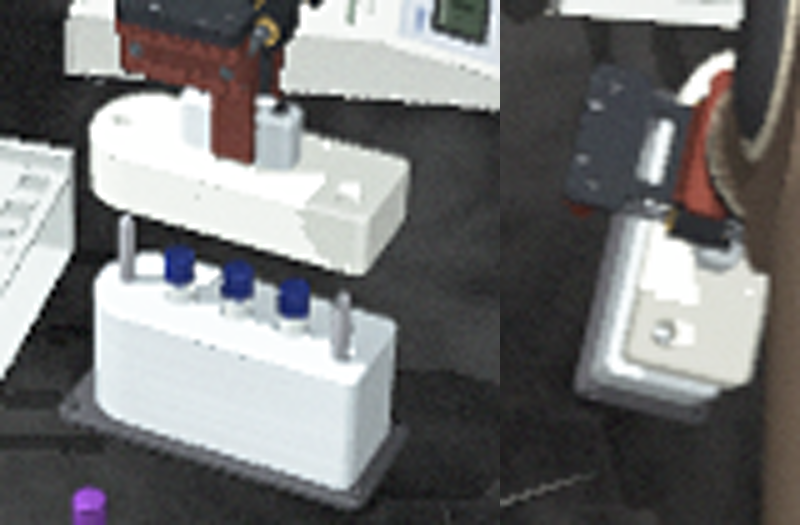

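The side crop shows the upper half level above the dowels: its holes are at (121,119) and (347,190), the dowels at (127,220) and (343,297). I compare the side-face planes of the two halves in depth.

```bash
cat >> h.py <<'E'
def prj(S,X): p=(np.atleast_2d(X)@np.array(S['R']).T+S['t'])@np.array(S['K']).T; return p[:,:2]/p[:,2:]
def planes(S,zl,c=(.5515,-.199),yaw=-.218):
    P=cloud(S); h=cv2.cvtColor(S['frame'],cv2.COLOR_BGR2HSV); q=P[(h[...,2]>90)&(h[...,1]<90)]
    d=q[:,:2]-c; C,s=np.cos(yaw),np.sin(yaw); lx=d[:,0]*C+d[:,1]*s; ly=-d[:,0]*s+d[:,1]*C
    k=(q[:,2]>zl[0])&(q[:,2]<zl[1])
    a=k&(abs(lx)<.05)&(abs(ly-.032)<.012); f=np.polyfit(lx[a],ly[a],1)
    for _ in range(2): r=ly-np.polyval(f,lx); a=a&(abs(r)<.005); f=np.polyfit(lx[a],ly[a],1)
    b=k&(abs(ly)<.024)&(abs(lx+.085)<.012); X=np.median(lx[b])
    return dict(yaw=f[0].round(4),y=(f[1]*1e3).round(2),n=a.sum(),endx=(X*1e3).round(2),nb=b.sum())
E
python3 - <<'E'
from h import *
A=[snap('side') for i in range(6)]; S=A[0]; S['z_map']=np.median([a['z_map'] for a in A],0)
e=ctrl.read_state(); print(e['eef_pos'].round(4))
print('up',planes(S,(.162,.186))); print('low',planes(S,(.02,.076)))
def hull(c,yaw,z0,z1):
    t=np.linspace(-np.pi/2,np.pi/2,40); o=np.r_[np.c_[.053+.032*np.cos(t),.032*np.sin(t)],[[-.085,.032],[-.085,-.032]]]
    R=np.array([[np.cos(yaw),-np.sin(yaw)],[np.sin(yaw),np.cos(yaw)]]); w=o@R.T+c
    return np.r_[np.c_[w,np.full(len(w),z0)],np.c_[w,np.full(len(w),z1)]]
G=np.mean([a['frame'].astype(float).mean(2) for a in A],0)
for n,z0,z1 in(('up',.157,.193),('low',.02,.084)):
    p=prj(S,hull((.5515,-.199),-.218,z0,z1)); print(n,'pred u',p[:,0].min().round(2),p[:,0].max().round(2),'v',p[:,1].min().round(2),p[:,1].max().round(2))
cr=lambda x,y:(240+(x+.5)/5-.5,120+(y+.5)/5-.5)
for n,x,y,z in(('sqhole',347,190,.193),('rhole',121,119,.193)): print(n,ray(S,*cr(x,y),z).round(4))
print('rows up'); 
for v in (152,156): print(v,G[v,252:266].round().astype(int),'|',G[v+6,316:328].round().astype(int))
for v in (184,190): print(v,G[v,252:266].round().astype(int),'|',G[v+6,312:325].round().astype(int))
T=snap('top'); print('T sqhole',ray(T,310+165.5/5-.5,165+332.5/5-.5,.193).round(4))
E
```

```text
[ 0.55   -0.1989  0.1578]
up {'yaw': np.float64(-0.0041), 'y': np.float64(32.14), 'n': np.int64(264), 'endx': np.float64(-86.17), 'nb': np.int64(49)}
low {'yaw': np.float64(0.0021), 'y': np.float64(30.0), 'n': np.int64(523), 'endx': np.float64(-85.4), 'nb': np.int64(92)}
up pred u 257.52 321.89 v 137.46 174.49
low pred u 257.97 319.24 v 170.34 214.96
sqhole [ 0.4886 -0.1713  0.193 ]
rhole [ 0.6185 -0.2088  0.193 ]
rows up
152 [208 207 124  34  40  53 166 252 247 246 245 244 242 240] | [217 216 180 173 175 129  65  69  70  68  67  66]
156 [238 147 139  35  44  53 151 255 248 246 244 244 243 241] | [171 174 173 175 176  90  67  70  70  70  66  66]
184 [ 41  34  30  31  32  30  65 243 236 233 232 231 227 226] | [198 198 200 197 158 162 164  53  58  61  60  59  60]
190 [ 39  37  39  38  38  35  65 241 236 234 234 233 230 229] | [155 160 163 160 161 161  97  34  40  40  40  37  40]
T sqhole [ 0.4896 -0.1683  0.193 ]
```

Relative to the lower half, the upper half sits about 1.6 mm too far in +y. x and yaw agree. I correct that and lower it to just at the dowel tips.

Call:
apply_moves --plan ".001 -.004 -.03 0 0 0 .15;0 0 -.03 0 0 0 .15;0 0 0 0 0 0 .15;0 0 0 0 0 0 .15"

```text
t: 21.45
eef_pos: [0.5504, -0.2005, 0.1337]
ee_rot: [0.994, -0.109, -0.0, -0.0]
wrist_force: [0.2, 0.0, -3.4]
width: 0.0198
grip_force: 40.0
```

```bash
python3 - <<'E'
from h import *
A=[snap('side') for i in range(6)]; S=A[-1]; S['z_map']=np.median([a['z_map'] for a in A],0)
e=ctrl.read_state(); print(e['eef_pos'].round(4),e['wrist_force'].round(1))
print('up',planes(S,(.138,.162))); print('low',planes(S,(.02,.076)),planes(S,(.05,.078)))
E
```

```text
[ 0.5505 -0.2006  0.1341] [-0.3  0.2 -4.1]
up {'yaw': np.float64(-0.0), 'y': np.float64(30.1), 'n': np.int64(255), 'endx': np.float64(-85.23), 'nb': np.int64(47)}
low {'yaw': np.float64(0.0035), 'y': np.float64(30.0), 'n': np.int64(519), 'endx': np.float64(-85.37), 'nb': np.int64(91)} {'yaw': np.float64(0.0036), 'y': np.float64(30.01), 'n': np.int64(266), 'endx': np.float64(-85.43), 'nb': np.int64(47)}
```

Aligned to about 0.1 mm. I lower it onto the dowels while watching the force.

Call:
apply_moves --plan "0 0 -.015 0 0 0 .15;0 0 -.01 0 0 0 .15;0 0 -.01 0 0 0 .15;0 0 0 0 0 0 .15"

```text
t: 22.25
eef_pos: [0.5501, -0.2004, 0.1194]
ee_rot: [0.994, -0.109, -0.0, -0.0]
wrist_force: [-0.4, 0.0, -4.6]
width: 0.0197
grip_force: 40.0
```

Call:
apply_moves --plan "0 0 -.02 0 0 0 .15;0 0 -.02 0 0 0 .15;0 0 -.015 0 0 0 .15;0 0 0 0 0 0 .15"

```text
t: 22.75
eef_pos: [0.5499, -0.2004, 0.0971]
ee_rot: [0.994, -0.109, -0.001, -0.0]
wrist_force: [0.3, 0.5, -4.3]
width: 0.0201
grip_force: 40.0
```

Call:
apply_moves --plan "0 0 -.012 0 0 0 .15;0 0 -.006 0 0 0 .15;0 0 -.005 0 0 0 .15;0 0 -.003 0 0 0 .15;0 0 0 0 0 0 .15" --newtons 60

```text
t: 23.38
eef_pos: [0.551, -0.2007, 0.0883]
ee_rot: [0.994, -0.109, 0.001, 0.0]
wrist_force: [-1.8, 0.2, 4.5]
width: 0.0197
grip_force: 60.0
```

Call:
apply_moves --plan "0 0 -.005 0 0 0 .15;0 0 -.004 0 0 0 .15;0 0 0 0 0 0 .15;0 0 0 0 0 0 .15"

```text
t: 23.88
eef_pos: [0.5512, -0.2009, 0.0861]
ee_rot: [0.994, -0.109, 0.001, 0.001]
wrist_force: [-4.8, 0.9, 15.6]
width: 0.0197
grip_force: 60.0
```

Call:
apply_moves --plan "0 0 -.003 0 0 0 .15;0 0 -.003 0 0 0 .15;0 0 0 0 0 0 .15;0 0 0 0 0 0 .15"

```text
t: 24.38
eef_pos: [0.5513, -0.201, 0.086]
ee_rot: [0.994, -0.109, 0.001, 0.001]
wrist_force: [-13.1, 2.4, 35.8]
width: 0.0198
grip_force: 60.0
```

```bash
python3 - <<'E'
from h import *
A=[snap('side') for i in range(6)]; S=A[-1]; S['z_map']=np.median([a['z_map'] for a in A],0)
e=ctrl.read_state(); print(e['eef_pos'].round(4),e['ee_rot'].round(4),e['wrist_force'].round(1))
print('up',planes(S,(.09,.114))); print('low',planes(S,(.02,.076)))
cv2.imwrite('pics/c9.png',cv2.resize(S['frame'][130:225,240:340],(700,665)[:2] if 0 else (630,598),interpolation=2))
E
```

```text
[ 0.5513 -0.201   0.0861] [ 0.994  -0.1089  0.0015  0.001 ] [-10.7   2.4  35.4]
up {'yaw': np.float64(-0.0024), 'y': np.float64(29.84), 'n': np.int64(239), 'endx': np.float64(-84.61), 'nb': np.int64(45)}
low {'yaw': np.float64(0.0021), 'y': np.float64(29.99), 'n': np.int64(517), 'endx': np.float64(-85.33), 'nb': np.int64(93)}
```

View pics/c9.png

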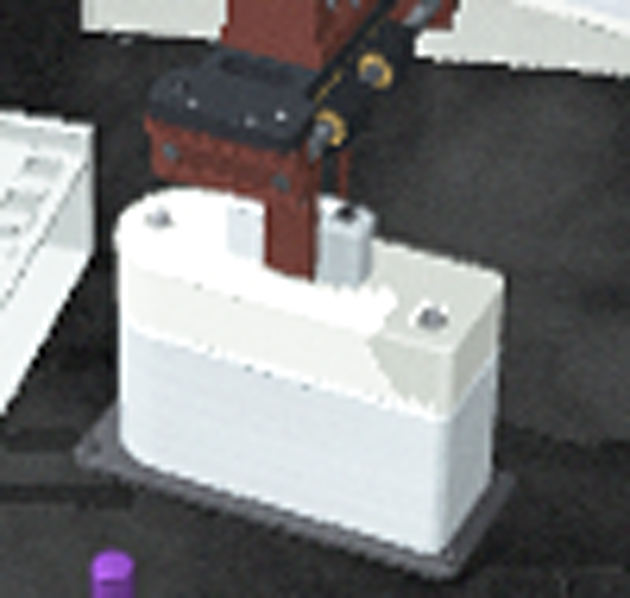

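The picture shows the halves face to face, with the dowel tops in the holes at (158,215) and (432,318). The travel stopped dead at z 0.086 as the force jumped to 36 N. I ease off a little, still pressed, and hand in.

Call:
apply_moves --plan "0 0 .0025 0 0 0 .15;0 0 0 0 0 0 .15;0 0 0 0 0 0 .15;0 0 0 0 0 0 .15"

```text
t: 25.18
eef_pos: [0.5513, -0.2009, 0.0861]
ee_rot: [0.994, -0.109, 0.001, 0.001]
wrist_force: [-9.4, 1.7, 27.2]
width: 0.0196
grip_force: 60.0
```

```bash
python3 -c "
from h import *
print(order.job_done())"
```

```text
the job is handed in; nothing more can be done
None
```

I handed the job in at about 25 s: both tubes are in the end bores, and the upper half is on its dowels, pressed shut and still gripped with about 27 N at the wrist; the hand-in returned no verdict.

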